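# Charge the bench ball mill, free its fastener and hold the cover down on the seal

## Robot

A 6-joint arm with a two-finger parallel gripper is mounted at the origin on a cart in front of the work surface, level with it; the furniture and walls round the work are solid. World frame = base frame: x ahead of the robot, y to its left, z up, the work surface at z = 0. Lengths are in m, angles in rad, forces in N, time in s.
With the tool pointing down it reaches from about 0.3 to 0.85 m from the base axis. Payload 4.2 kg.
Tool frame: the origin (TCP) lies midway between the tips of the shut fingers; the grasp point (between the pads) lies 19 mm behind it; z points along the fingers, y is the line along which they close (so a half turn about z gives the same grasp; the last joint's range is limited). The gripper opens to 91 mm and grips with 3 to 60 N. Pads are 32 mm wide; open, the fingers measure 118 mm over their backs; the gripper's body (76 mm by 178 mm) begins 60 mm behind the grasp point.
Start: joints at [-1.156, 0.32, 1.565, -0, 1.257, -0.02], TCP at [0.242, -0.522, 0.214] pointing down, gripper open.
Joint ranges: [-3.11, 3.11], [-0.84, 2.01], [0.21, 2.61], [-1.34, 4.49], [0.05, 2.63], [-2.56, 2.56]. Speed limits (rad/s): [2.57, 2.57, 3.14, 3.14, 3.14, 3.14].

## Interface

Orientations are given as a unit quaternion [w, x, y, z].
In Python, from bench import bot gives the robot as it stands.
- The arm moves only by the shell command python3 -m jog FILE, which reads ROWS from the file FILE. ROWS is a JSON object with one list for each field, all of the same length, 1 to 8, a row being the entries at one place: sx, sy, sz (the shift in normalised numbers (1 is 0.4 m)), wx, wy, wz (a rotation vector in shares of 2 pi rad (1.0 is 2 pi rad)), jaw (the opening from 0.0 (shut) to 1.0 (fully open)); each row is the pose to reach, as a shift and turn from the pose commanded when the command began, along the tool's axes at that moment; what a row does not reach only later rows make up. A row lasts 1/12 s, in which the tool goes at most 0.0417 m and 0.125 rad, less where a joint would pass 70% of its speed; a pose out of reach is approached as far as the arm can. The fingers move at their own pace and stop on an object; the grip force is fixed at half the most. Time passes only in rows, so rows that do not move let the fingers close. It prints the time, the measured TCP pose, the force, the opening and the grip force at its end. Input that does not fit is refused with a message, and nothing moves.
- bot.state(): the state, without advancing time (a new reading comes with each control period).
- bot.grab_frame(name): name is "scene" or "side" or "wrist"; returns the picture (384x512x3 uint8, blue, green, red); there is no depth.
- bot.camera_info(name): a dict with "fx", "fy", "cx", "cy" (pixels), "R" (3x3) and "t" (3): a world point X has camera coordinates R X + t. Camera axes: x right, y down, z forward; pixel columns grow to the right and rows downward; lengths in m; the calibration is good to about 2 mm. A picture is of the moment at which its call begins: read the wrist's pose just before it. camera_info takes no time and is no camera call; for the wrist camera it gives the pose at the moment of the call.
- bot.job_done(): hands the job in; it is judged then, once.
Trained networks look in the newest picture that a camera, given by its name, has taken for a name from the list of things; names that differ only in an ending like _2 or _b are one class to them, and where a whole thing is asked for, a point or a joint stands for the part that bears it (a point fixed in the world has none). Each returns a list of dicts, best first, with "confidence" (0 to 1); they miss things now and then, are a little off and sometimes report something else, mostly with a low value. They report only what shows in the picture. A call takes as long as a camera call. They do not tell look-alikes from the thing itself.
- bot.masks_of(target, camera): "pixels" (384x512 bool, what is visible of it) and "pixel" ([column, row] in pixels, amid what is visible of it).
- bot.mark_of(target, camera): "pixel" ([column, row] in pixels: a listed point, or the origin of a listed thing).
The state is a dict: "clock": time; "joint_pos": joint angles; "dq": joint speeds; "joint_efforts": joint torques, N m; "position": TCP position; "tool_rot": TCP orientation; "force": force on the tool from outside, world axes, zero at the start; "ft_torque": the same for the moment, N m; "finger_gap": opening from 0.0 (shut) to 1.0 (fully open); "finger_force": force on a finger pad.
Only numpy, scipy, OpenCV 4.12 (cv2) and the standard library are available. Lean on these libraries where they do the work, as an engineer would, in place of code of your own. Each camera call takes 0.05 s, during which the arm holds its last target. There are 200 camera calls.

## Task

Charge the ball mill: tip all five steel balls from the metal scoop through the funnel into the clear jar, and turn the red quarter-turn fastener until its wing lies in line with the two red marks, so that the slot of the blue cover can pass over it. Then put the cover on its seat inside the dark frame with the slot over the fastener, and press it by its handle until it lies flat and fully home, squeezing the rubber seal. Finish still holding the cover pressed down by its handle, so that a colleague can give the fastener its locking turn; leave the stain bottle, the specimen cup and the timer where they are.

Things in the scene. Friction and masses are not known exactly. Their poses are not given: they have to be found in the camera images.
- mill: Bench ball mill, a fixed white box with an aluminium deck, 134 mm (its x) by 204 mm (its y); origin at the centre of its underside, z up, front (display, bay with the clear jar) on -x; turned by up to 0.25 rad. It stands on a 3 mm mat; deck 115 mm above its origin. On it a dark frame, 6 mm high and 4 mm thick, encloses the cover's seat, 102 mm (x) by 162 mm (y), centred over the origin.
- mill_funnel (a point): Centre of the steel funnel mouth at deck height, 32 mm from the mill's origin along its +y. Mouth 66 mm wide, narrowing to 31 mm 40 mm below, where the clear jar begins (32 mm inside diameter, mouth 76 mm and floor 33 mm above the mill's origin). A black rubber seal ring (72 mm inside, 89 mm outside diameter) stands round the mouth, 5 mm above the deck.
- mill_seat (a point): Centre of the seat inside the frame, at deck height (118 mm above the counter), directly over the mill's origin; the cover's origin belongs here, with the cover's axes along the mill's.
- gasket (a joint): How far the black rubber seal is squeezed down, m: 0 free, 0.005 fully down, level with the deck. It springs back: about 2 N starts it, 10 N in all (cover's weight of 2 N included) takes it to 0.005, where the cover lies on the deck.
- fastener (a joint): Angle of the red quarter-turn fastener, rad: 0 = wing along the mill's y (locked), 1.571 = wing along the mill's x, in line with the two red marks on the deck and with the cover's slot (a stop at either end). It grows anticlockwise seen from above, starts at 0.1 to 0.7, turns stiffly (0.04 N m) and stays where it is left.
- fastener_grip (a point): Point on the fastener's upright axis, 18 mm above the deck, 50 mm from the mill's origin along -y. The red wing is 29 mm long and 11 mm thick, 8 to 22 mm above the deck, with a smaller top (24.5 x 7.5 mm) to 27.5 mm and a round 10 mm neck below. Grip it across its thickness. Axes turn with the wing: y along it, x across it, z up.
- cover: Blue cover plate, loose, 96 mm (its x) by 156 mm (its y) by 6 mm, 0.2 kg (may vary); origin at the centre of its underside, z up; starts flat on the counter. It has an oblong slot, 35 mm along x by 17 mm along y. Seated, its axes point along the mill's (not half turned).
- cover_slot (a point): Centre of the slot at the cover's underside, 50 mm from the origin along -y.
- cover_handle (a point): Grip point on the cover's black bar handle, 26 mm above the cover's underside and 32 mm from the origin along +y. The bar is 46 mm long along the cover's x, 14 mm thick along y and rises from the plate's top (6 mm) to 32 mm above the underside. It stands over the funnel when the cover is seated.
- scoop: Open metal weighing scoop, loose, 0.09 kg, 48 mm wide (its y), 26 mm high (spout cheeks 41), walls and floor 3 mm; origin at the underside; parallel walls from x = -22 to +38 mm (closed back). From x = -22 to -61 mm the floor ramps up 25 degrees to the open pouring lip at x = -61 mm, 20 mm up, 35 mm wide. Grip it across the parallel walls. Tipped lip down by 55 degrees or more it empties.
- ball_0_center (a point): Centre of a loose steel grinding ball, 14 mm in diameter, 11 g; starts lying on the scoop's floor.
- ball_1_center (a point): Centre of a loose steel grinding ball, 14 mm in diameter, 11 g; starts lying on the scoop's floor.
- ball_2_center (a point): Centre of a loose steel grinding ball, 14 mm in diameter, 11 g; starts lying on the scoop's floor.
- ball_3_center (a point): Centre of a loose steel grinding ball, 14 mm in diameter, 11 g; starts lying on the scoop's floor.
- ball_4_center (a point): Centre of a loose steel grinding ball, 14 mm in diameter, 11 g; starts lying on the scoop's floor.
- stain_bottle: Stain dropper bottle, purple label and black dropper cap, 38 mm wide, 96 mm high; origin at the centre of its underside; a bystander, to be left where it stands.
- specimen_cup: Specimen cup with a yellow lid, 69 mm wide, 68 mm high; origin at the centre of its underside; a bystander, to be left where it stands.
- timer: Flat white bench timer, 66 x 66 x 16 mm; origin at the centre of its underside; a bystander, to be left where it stands.
There are look-alikes about, which are no part of the job. There is more than one size of the cover; the one meant has the size given above.

How it is judged:
By the outcome, as a careful person would: the job done as asked, in the order asked, and still so for the second after the job is handed in, while the arm keeps its last pose, push and grip.
It also fails if it takes over 72 s, if anything falls off the work surface, if the arm or the gripper's body presses on something with over 40 N, if the wrist force passes 120 N, or if a joint passes its speed limit or range.

## Working session

There is one attempt and no reset: what is moved stays moved. The work goes in short steps, Python scripts to look and compute and a shell command to move; the robot and the scene stay as the last step left them, time stands still between calls to the robot, and variables do not carry over. Pictures are saved under pics/ and viewed, at most 10 in all, crops included, and the job is handed in when it is done.

```bash
ls; mkdir -p pics; cat > h.py <<'E'
import numpy as np, cv2
from bench import bot
from scipy.spatial.transform import Rotation as Ro
def ray(ci,p):
    R=np.array(ci["R"]);t=np.array(ci["t"])
    d=R.T@np.array([(p[0]-ci["cx"])/ci["fx"],(p[1]-ci["cy"])/ci["fy"],1.])
    return -R.T@t,d/np.linalg.norm(d)
def onz(ci,p,z):
    o,d=ray(ci,p); return o+d*(z-o[2])/d[2]
def tri(obs):
    A=np.zeros((3,3));b=np.zeros(3);L=[]
    for ci,p in obs:
        o,d=ray(ci,p);P=np.eye(3)-np.outer(d,d);A+=P;b+=P@o;L.append((o,d))
    X=np.linalg.solve(A,b)
    return X,[float(np.linalg.norm(np.cross(X-o,d))) for o,d in L]
def proj(ci,X):
    c=np.array(ci["R"])@np.array(X)+np.array(ci["t"]); return np.array([ci["fx"]*c[0]/c[2]+ci["cx"],ci["fy"]*c[1]/c[2]+ci["cy"]])
def totool(dw):
    s=bot.state(); q=s["tool_rot"]; return Ro.from_quat([q[1],q[2],q[3],q[0]]).inv().apply(dw)
E
python3 - <<'E'
from h import *
np.set_printoptions(precision=4,suppress=True)
s=bot.state();print(s)
ims=[]
for c in ["scene","side"]:
    im=bot.grab_frame(c);ims.append(im);cv2.imwrite(f"pics/{c}0.png",im)
    ci=bot.camera_info(c);print(c,ci["fx"],-np.array(ci["R"]).T@ci["t"])
    for n in ["mill","mill_funnel","mill_seat","fastener_grip","cover","cover_slot","cover_handle","scoop","stain_bottle","specimen_cup","timer"]:
        for m in bot.mark_of(n,c):
            print(c,n,np.round(m["pixel"],1),round(m["confidence"],2),onz(ci,m["pixel"],{"mill_funnel":.118,"mill_seat":.118,"fastener_grip":.136,"cover_handle":.026,"mill":.003}.get(n,0))[:2])
E
```

```text
pics
{'clock': 0.0, 'joint_pos': array([-1.156 ,  0.3203,  1.5657,  0.    ,  1.2574, -0.02  ]), 'dq': array([ 0.0008, -0.0003,  0.0022,  0.0017, -0.0014, -0.0011]), 'joint_efforts': array([ -0.0033, -41.2467, -23.1974,   0.0725,   0.0456,  -0.0001]), 'position': array([ 0.242 , -0.5211,  0.2131]), 'tool_rot': array([-0.0009,  0.9765,  0.2157, -0.0002]), 'force': array([0.1228, 0.2324, 0.24  ]), 'ft_torque': array([-0.075 , -0.0227, -0.007 ]), 'finger_force': 0.0, 'finger_gap': 1.0025784631358166}
scene 396.1241634617355 [-0.0846 -1.0777  0.7863]
scene mill [260.7 214.3] 0.85 [ 0.5714 -0.1249]
scene mill_funnel [255.8 181. ] 0.61 [ 0.5782 -0.0873]
scene mill_seat [259.5 185.1] 0.76 [ 0.5724 -0.118 ]
scene fastener_grip [269.6 186.3] 0.37 [ 0.577  -0.1697]
scene cover [278. 268.] 0.92 [ 0.4554 -0.3796]
scene cover [319.3 309.5] 0.68 [ 0.4475 -0.5662]
scene cover [292.6 280.1] 0.51 [ 0.4588 -0.4431]
scene cover_slot [293.9 278.3] 0.79 [ 0.4663 -0.4396]
scene cover_slot [325.4 318. ] 0.57 [ 0.4412 -0.5957]
scene cover_handle [318.7 300.3] 0.86 [ 0.4493 -0.5594]
scene cover_handle [274.5 
[... 251 characters left out ...]
1.2 187.6] 0.8 [ 0.5709 -0.1041]
side mill_seat [262.4 190. ] 0.91 [ 0.5717 -0.1191]
side fastener_grip [264.3 193.8] 0.58 [ 0.567  -0.1703]
side cover [250.4 327.8] 0.95 [ 0.4487 -0.5705]
side cover [239.4 278.1] 0.6 [ 0.4517 -0.3835]
side cover_slot [245.5 289.4] 0.69 [ 0.4606 -0.4319]
side cover_handle [237.8 263.3] 0.75 [ 0.4531 -0.3498]
side cover_handle [249.7 315.7] 0.7 [ 0.45   -0.5545]
side cover_handle [265.5 170.4] 0.52 [0.6422 0.1608]
side scoop [212.6 173.9] 0.53 [0.4469 0.2175]
side scoop [302.5 251.8] 0.52 [ 0.6586 -0.304 ]
side stain_bottle [305.9 253.9] 0.77 [ 0.666  -0.3156]
side specimen_cup [263.  166.6] 0.67 [0.6486 0.237 ]
side timer [309.6 285.8] 0.93 [ 0.6379 -0.4517]
```

```bash
python3 - <<'E'
import cv2,numpy as np
a=cv2.imread("pics/scene0.png")[90:384,130:430];b=cv2.imread("pics/side0.png")[90:384,130:430]
c=np.hstack([a,b]);c=cv2.resize(c,(800,392),interpolation=cv2.INTER_CUBIC);cv2.imwrite("pics/both.png",c)
E
```

```text
(no output)
```

View pics/both.png

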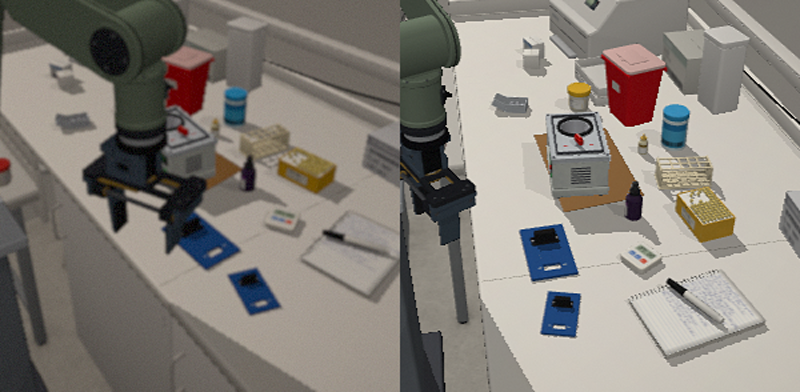

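The left half shows the scene camera, the right half the side camera. There are two blue covers: the larger at scene (278,268) / side (239,278), about world (0.453,-0.38), and the smaller at scene (319,310) / side (250,328). The larger one's slot is about 55 mm from its origin and the smaller one's about 30 mm, so the larger fits the 96 x 156 mm description. The scoop is at side (213,174). I'll confirm with the wrist camera.

```bash
python3 - <<'E'
from h import *
np.set_printoptions(precision=4,suppress=True)
ci=bot.camera_info("wrist");print(ci["fx"],-np.array(ci["R"]).T@ci["t"],np.array(ci["R"])[2])
print(totool(np.array([.42,-.42,.35])-bot.state()["position"]))
E
```

```text
331.5780053740363 [ 0.3116 -0.4894  0.3839] [-0.245  -0.114  -0.9628]
[ 0.204  -0.0172 -0.136 ]
```

Units first: shifts go in shares of 0.4 m and turns go in shares of 2 pi rad. So 0.24 m / 0.4 = 0.6, 0.23 m / 0.4 = 0.575, 0.36 rad / 6.2832 = 0.0573.

```bash
echo '{"sx": [0.1,0.2,0.3,0.4,0.5,0.575,0.6,0.6],"sy": [0,0,-0.0125,-0.025,-0.0375,-0.05,-0.05,-0.05],"sz": [-0.05,-0.1,-0.15,-0.2,-0.25,-0.3,-0.325,-0.325],"wx": [0,0,0,0,0,0,0,0],"wy": [0,0,0,0,0,0,0,0],"wz": [0.0191,0.0382,0.0573,0.0692,0.0692,0.0692,0.0692,0.0692],"jaw": [1,1,1,1,1,1,1,1]}' > rows.txt && python3 -m jog rows.txt && python3 - <<'E'
from h import *
np.set_printoptions(precision=4,suppress=True)
c="wrist"
ci=bot.camera_info(c);im=bot.grab_frame(c);cv2.imwrite(f"pics/w1.png",im)
print(bot.state()["position"],bot.state()["tool_rot"])
for n in ["cover","cover_slot","cover_handle"]:
    for m in bot.mark_of(n,c):
        print(n,np.round(m["pixel"],1),round(m["confidence"],2),onz(ci,m["pixel"],{"cover_handle":.026}.get(n,0))[:2])
for m in bot.masks_of("cover",c):
    cs,_=cv2.findContours(m["pixels"].astype(np.uint8),0,2);k=max(cs,key=cv2.contourArea)
    w=np.array([onz(ci,p[0],.006)[:2] for p in k.astype(float)],np.float32)
    print(m["confidence"],m["pixel"],cv2.minAreaRect(w))
E
```

```text
clock: 1.87
position: [0.4559, -0.4006, 0.3476]
tool_rot: [0.002, 1.0, 0.002, 0.003]
force: [-0.5, -0.3, 0.5]
finger_gap: 1.003
finger_force: 0.0
[ 0.4535 -0.4016  0.3456] [0.0013 1.     0.0016 0.0014]
cover [360.9 156.6] 0.87 [ 0.4496 -0.5663]
cover [248.3 154.6] 0.74 [ 0.4521 -0.389 ]
cover_slot [281.5 152. ] 0.75 [ 0.4564 -0.4411]
cover_slot [377.  160.1] 0.68 [ 0.4442 -0.5922]
cover_slot [190.4   2. ] 0.28 [ 0.6662 -0.3085]
cover_handle [227.  160.4] 0.76 [ 0.4472 -0.3577]
cover_handle [349.9 152.5] 0.62 [ 0.4598 -0.541 ]
0.87 [359.3, 153.8] ((0.45231518149375916, -0.5622608065605164), (0.10724499821662903, 0.0662178099155426), 73.27906036376953)
0.8 [244.6, 153.5] ((0.4547814130783081, -0.3889464735984802), (0.09847865998744965, 0.1567305624485016), 1.5602861642837524)
0.48 [50.0, 71.4] ((0.5732038021087646, -0.09983642399311066), (0.024959200993180275, 0.047295909374952316), 14.680496215820312)
```

View pics/w1.png

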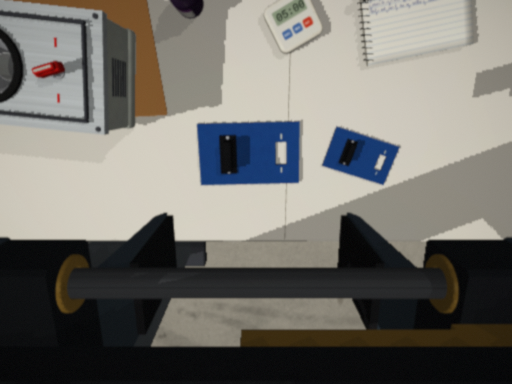

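The large cover measures 98x157 mm at wrist pixel (248,155), with the slot at (281,152) and the handle at (227,160), so it is the right one. The smaller one, at (361,156), measures 107x66 mm. The red wing is at (48,69). Next I'll look over the mill and the scoop.

```bash
cat > look.py <<'E'
import sys
from h import *
np.set_printoptions(precision=4,suppress=True)
def look(tag,names):
    import pickle
    c="wrist";ci=bot.camera_info(c);im=bot.grab_frame(c);cv2.imwrite(f"pics/{tag}.png",im)
    out=[]
    for n in names:
        for m in bot.mark_of(n,c): out.append((n,list(m["pixel"]),m["confidence"]))
    pickle.dump((ci,out),open(tag+".pkl","wb"))
    for n,p,cf in out: print(n,np.round(p,1),round(cf,2),onz(ci,p,{"cover_handle":.026,"mill_funnel":.118,"mill_seat":.118,"fastener_grip":.136,"fastener":.118}.get(n,0))[:2])
if __name__=="__main__": look(sys.argv[1],sys.argv[2:])
E
echo '{"sx": [0.025,0.05,0.075,0.1,0.125,0.1625,0.1875,0.1875],"sy": [-0.0875,-0.1875,-0.2875,-0.3875,-0.4875,-0.5875,-0.6875,-0.7],"sz": [0,0,0,0,-0.025,-0.025,-0.025,-0.0375],"wx": [0,0,0,0,0,0,0,0],"wy": [0,0,0,0,0,0,0,0],"wz": [0,0,0,0,0,0,0,0],"jaw": [1,1,1,1,1,1,1,1]}' > rows.txt && python3 -m jog rows.txt >/dev/null&& echo '{"sx": [0],"sy": [0],"sz": [0],"wx": [0],"wy": [0],"wz": [0],"jaw": [1]}' > rows.txt && python3 -m jog rows.txt && python3 look.py w2 mill_funnel mill_seat fastener_grip && echo '{"sx": [-0.025,-0.05,-0.075,-0.1,-0.15,-0.2,-0.225,-0.25],"sy": [-0.1,-0.2,-0.3,-0.4,-0.5,-0.6,-0.7,-0.775],"sz": [0,0,0,0,0,0,0,0],"wx": [0,0,0,0,0,0,0,0],"wy": [0,0,0,0,0,0,0,0],"wz": [0,0,0,0,0,0,0,0],"jaw": [1,1,1,1,1,1,1,1]}' > rows.txt && python3 -m jog rows.txt >/dev/null && echo '{"sx": [0,0],"sy": [0,0],"sz": [0,0],"wx": [0,0],"wy": [0,0],"wz": [0,0],"jaw": [1,1]}' > rows.txt && python3 -m jog rows.txt && python3 look.py w3 scoop ball_0_center mill_funnel && python3 -c "
import cv2,numpy as np
cv2.imwrite('pics/w23.png',cv2.resize(np.hstack([cv2.imread('pics/w2.png')[:250],cv2.imread('pics/w3.png')[:250]]),(800,195),interpolation=cv2.INTER_AREA))
a=cv2.imread('pics/w2.png')[0:250,100:420];b=cv2.imread('pics/w3.png')[0:250,100:420]
cv2.imwrite('pics/w23.png',cv2.resize(np.hstack([a,b]),(800,312),interpolation=cv2.INTER_CUBIC))"
```

```text
clock: 2.87
position: [0.5263, -0.1211, 0.359]
tool_rot: [0.0, 1.0, 0.001, -0.0]
force: [-0.1, -0.5, 0.4]
finger_gap: 1.001
finger_force: 0.0
mill_funnel [233.7 125.7] 0.84 [ 0.5723 -0.0932]
mill_seat [259.  127.3] 0.56 [ 0.5705 -0.124 ]
fastener_grip [304.5 132.3] 0.74 [ 0.5663 -0.1772]
clock: 3.9
position: [0.4265, 0.1878, 0.3586]
tool_rot: [0.0, 1.0, 0.001, -0.0]
force: [0.3, -1.1, -0.2]
finger_gap: 1.0
finger_force: 0.0
scoop [229.3 127.2] 0.9 [0.4616 0.2302]
ball_0_center [230.2 134.5] 0.56 [0.4502 0.229 ]
mill_funnel [499.1  37.3] 0.9 [ 0.5717 -0.0882]
```

View pics/w23.png

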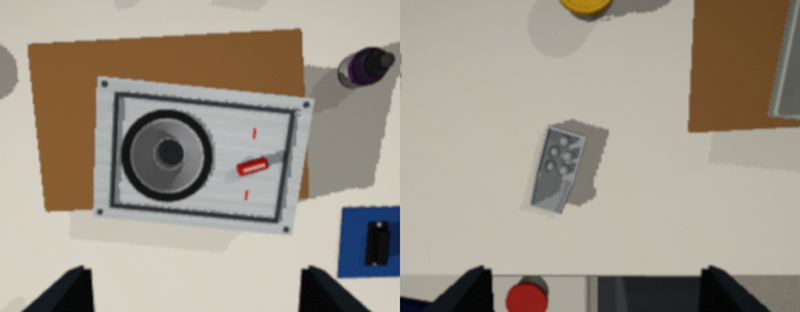

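The mill is turned by about -0.1 rad, with its front towards the robot. The funnel is at crop (167,155), with the wing at (253,166) between marks at (254,133) and (246,195). The scoop is at crop (560,160), closed back with balls at the top, and the lip is towards the robot. I'll take a closer look at the scoop.

Scaled: 0.19 m / 0.4 = 0.475, 0.16 m / 0.4 = 0.4.

```bash
echo '{"sx": [0.0125,0.025,0.0375,0.05,0.05,0.05,0.05],"sy": [-0.025,-0.05,-0.075,-0.1,-0.1,-0.1,-0.1],"sz": [0.1,0.2,0.3,0.4,0.475,0.475,0.475],"wx": [0,0,0,0,0,0,0],"wy": [0,0,0,0,0,0,0],"wz": [0,0,0,0,0,0,0],"jaw": [1,1,1,1,1,1,1]}' > rows.txt && python3 -m jog rows.txt && python3 look.py w4 scoop ball_0_center ball_1_center && python3 - <<'E'
from h import *
import pickle
np.set_printoptions(precision=4,suppress=True)
print(bot.state()["joint_pos"],bot.state()["position"])
m=bot.masks_of("scoop","wrist")[0];ci,out=pickle.load(open("w4.pkl","rb"))
k=max(cv2.findContours(m["pixels"].astype(np.uint8),0,2)[0],key=cv2.contourArea)
r=cv2.minAreaRect(k);print(r,cv2.boxPoints(r))
for z in (0,.026):print(z,[onz(ci,p,z)[:2] for p in cv2.boxPoints(r)])
h=cv2.convexHull(k);h=cv2.approxPolyDP(h,3,True)[:,0];print(h.tolist())
im=cv2.imread("pics/w4.png");x,y,w,hh=cv2.boundingRect(k)
cv2.imwrite("pics/w4c.png",cv2.resize(im[max(0,y-10):y+hh+10,x-10:x+w+10],None,fx=4,fy=4,interpolation=cv2.INTER_CUBIC));print(x-10,max(0,y-10))
E
```

```text
clock: 4.68
position: [0.4466, 0.2263, 0.1682]
tool_rot: [0.001, 1.0, -0.001, -0.001]
force: [-0.5, 0.1, 1.3]
finger_gap: 0.999
finger_force: 0.0
scoop [248.8 160.3] 0.59 [0.4626 0.2339]
ball_0_center [256.6 173. ] 0.62 [0.4492 0.2259]
ball_0_center [255.5 143.5] 0.27 [0.4799 0.2269]
ball_1_center [239.7 172.7] 0.49 [0.4496 0.2435]
[ 0.4475  0.237   1.7957 -0.0002  1.1037  2.0196] [0.4483 0.2279 0.1715]
((247.5865020751953, 174.72879028320312), (50.29710388183594, 100.2245864868164), 14.826478958129883) [[210.4519 216.7373]
 [236.0986 119.8496]
 [284.7211 132.7203]
 [259.0744 229.6079]]
0 [array([0.4011, 0.2759]), array([0.5034, 0.2462]), array([0.4906, 0.1975]), array([0.386 , 0.2233])]
0.026 [array([0.4105, 0.2721]), array([0.505 , 0.2447]), array([0.4932, 0.1997]), array([0.3965, 0.2236])]
[[238, 121], [283, 136], [268, 188], [250, 227], [215, 216], [224, 166]]
205 111
```

View pics/w4c.png

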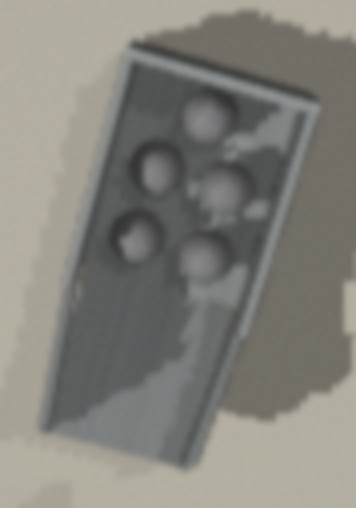

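The crop shows the scoop with five balls. The back corners are at wrist (238,122) and (284.5,137), the bends at (224,182) and (266,193.5), and the lip is at the bottom, towards the robot.

```bash
python3 - <<'E'
from h import *
import pickle
np.set_printoptions(precision=4,suppress=True)
ci,o4=pickle.load(open("w4.pkl","rb"));c3,o3=pickle.load(open("w3.pkl","rb"))
print("scoop tri",tri([(c3,o3[0][1]),(ci,o4[0][1])]))
c2,o2=pickle.load(open("w2.pkl","rb"))
print("funnel tri",tri([(c3,[x for x in o3 if x[0]=="mill_funnel"][0][1]),(c2,o2[0][1])]))
S=np.array([[38,24],[38,-24],[-22,24],[-22,-24]])/1000
W=np.array([onz(ci,p,.026)[:2] for p in [(238,122.2),(284.5,136.8),(223.7,182),(266.2,193.5)]])
print(W, np.linalg.norm(W[0]-W[1]),np.linalg.norm(W[0]-W[2]))
A=S-S.mean(0);B=W-W.mean(0);th=np.arctan2((A[:,0]*B[:,1]-A[:,1]*B[:,0]).sum(),(A*B).sum())
R=np.array([[np.cos(th),-np.sin(th)],[np.sin(th),np.cos(th)]]);t=W.mean(0)-R@S.mean(0)
print("scoop yaw",th,"org",t)
g=R@[.010,0]+t;print("grasp",g,totool(np.append(g,.006)-bot.state()["position"]))
E
```

```text
scoop tri (array([ 0.459 ,  0.2333, -0.024 ]), [0.001357574153222386, 0.001357574153222377])
funnel tri (array([ 0.5723, -0.0926,  0.1116]), [0.0004807553147608944, 0.00048075531476077135])
[[0.5029 0.243 ]
 [0.4894 0.1998]
 [0.4461 0.2578]
 [0.4344 0.2166]] 0.04520491143753656 0.058648795784194845
scoop yaw -0.281223081158775 org [0.4605 0.2315]
grasp [0.4701 0.2287] [ 0.0214 -0.0005  0.1654]
```

Scaled: 0.163 m / 0.4 = 0.4075, 0.0215 m / 0.4 = 0.0538, 0.281 rad / 6.2832 = 0.0447.

```bash
echo '{"sx": [0.025,0.05,0.0538,0.0538,0.0538,0.0538,0.0538],"sy": [0,0,0,0,0,0,0],"sz": [0.075,0.15,0.225,0.3,0.3625,0.4025,0.4075],"wx": [0,0,0,0,0,0,0],"wy": [0,0,0,0,0,0,0],"wz": [0.0191,0.0382,0.0447,0.0447,0.0447,0.0447,0.0447],"jaw": [1,1,1,1,1,1,1]}' > rows.txt && python3 -m jog rows.txt && echo '{"sx": [0,0,0,0,0,0],"sy": [0,0,0,0,0,0],"sz": [0,0,0,0,0,0],"wx": [0,0,0,0,0,0],"wy": [0,0,0,0,0,0],"wz": [0,0,0,0,0,0],"jaw": [0,0,0,0,0,0]}' > rows.txt && python3 -m jog rows.txt; python3 -c "
from h import *;print(bot.state()['joint_pos'],bot.state()['position'])"
```

```text
clock: 5.52
position: [0.467, 0.2271, 0.0043]
tool_rot: [0.001, 0.99, -0.14, -0.002]
force: [-0.6, -0.1, -0.1]
finger_gap: 0.999
finger_force: 0.0
clock: 6.02
position: [0.4685, 0.2279, 0.0067]
tool_rot: [-0.0, 0.99, -0.14, 0.001]
force: [0.3, -0.9, -0.1]
finger_gap: 0.592
finger_force: 0.0
[ 4.30710340e-01  4.59111753e-01  1.95614826e+00 -1.68792864e-04
  7.24864922e-01  2.28278858e+00] [0.46849771 0.22788035 0.00666378]
```

Scaled: -0.22 m / 0.4 = -0.55, -0.21 m / 0.4 = -0.525.

```bash
echo '{"sx": [0,0,0,0],"sy": [0,0,0,0],"sz": [0,0,0,0],"wx": [0,0,0,0],"wy": [0,0,0,0],"wz": [0,0,0,0],"jaw": [0,0,0,0]}' > rows.txt && python3 -m jog rows.txt && echo '{"sx": [0,0,0,0,0,0,0,0],"sy": [0,0,0,0,0,0,0,0],"sz": [-0.025,-0.075,-0.15,-0.25,-0.35,-0.45,-0.525,-0.55],"wx": [0,0,0,0,0,0,0,0],"wy": [0,0,0,0,0,0,0,0],"wz": [0,0,0,0,0,0,0,0],"jaw": [0,0,0,0,0,0,0,0]}' > rows.txt && python3 -m jog rows.txt; python3 - <<'E'
from h import *
from scipy.optimize import least_squares
np.set_printoptions(precision=4,suppress=True)
s=bot.state();q=s["joint_pos"];p=s["position"];print(q,p)
D=[(.3203,1.5657,np.hypot(.242,.5211),.2131),(.237,1.7957,np.hypot(.4483,.2279),.1715),(.4591,1.9561,np.hypot(.4685,.2279),.00666),(q[1],q[2],np.hypot(*p[:2]),p[2])]
def f(v):
    a,L2,L3,hz=v
    return np.concatenate([[a+L2*np.sin(x)+L3*np.sin(x+y)-r,hz+L2*np.cos(x)+L3*np.cos(x+y)-z] for x,y,r,z in D])
r=least_squares(f,[0,.4,.4,.1]);print(r.x,r.fun)
E
```

```text
clock: 6.35
position: [0.4686, 0.2281, 0.0065]
tool_rot: [-0.0, 0.99, -0.14, 0.001]
force: [-0.2, 1.0, 5.2]
finger_gap: 0.523
finger_force: 30.0
clock: 7.02
position: [0.4698, 0.2283, 0.2312]
tool_rot: [-0.002, 0.99, -0.14, 0.004]
force: [0.1, 0.3, -2.0]
finger_gap: 0.525
finger_force: 30.0
[ 0.4307  0.221   1.6588 -0.0005  1.2532  2.2827] [0.4698 0.2283 0.2312]
[ 0.0111  0.5343  0.4127 -0.1646] [-0.0029  0.0015  0.003  -0.0007  0.0009 -0.0008 -0.001  -0.    ]
```

The scoop is gripped and lifted. The pitch axis can't tip it towards the robot, because joint 5 would run out of range. So I'll turn the scoop until its lip points along the mill's -y, and tip it sideways.

Scaled: 0.103 m / 0.4 = 0.2575, 0.089 m / 0.4 = 0.2225.

```bash
echo '{"sx": [0.0075,0.03,0.06,0.0925,0.125,0.1575,0.19,0.2225],"sy": [0.01,0.035,0.0675,0.105,0.145,0.1825,0.22,0.2575],"sz": [0,0,0,0,0,0,0,0],"wx": [0,0,0,0,0,0,0,0],"wy": [0,0,0,0,0,0,0,0],"wz": [0,0,0,0,0,0,0,0],"jaw": [0,0,0,0,0,0,0,0]}' > rows.txt && python3 -m jog rows.txt >/dev/null; echo '{"sx": [0.0325,0.065,0.0975,0.13,0.1625,0.1925,0.2075,0.2125],"sy": [0.0375,0.075,0.115,0.1525,0.19,0.225,0.24,0.2475],"sz": [0,0,0,0,0,0,0,0],"wx": [0,0,0,0,0,0,0,0],"wy": [0,0,0,0,0,0,0,0],"wz": [-0.008,-0.0239,-0.0398,-0.0573,-0.0748,-0.0923,-0.1082,-0.1241],"jaw": [0,0,0,0,0,0,0,0]}' > rows.txt && python3 -m jog rows.txt > /dev/null; echo '{"sx": [0,0,0,0,0,0,0,0],"sy": [0,0,0,0,0,0,0,0],"sz": [0,0,0,0,0,0,0,0],"wx": [0,0,0,0,0,0,0,0],"wy": [0,0,0,0,0,0,0,0],"wz": [-0.0175,-0.035,-0.0541,-0.0732,-0.0923,-0.1114,-0.1305,-0.1464],"jaw": [0,0,0,0,0,0,0,0]}' > rows.txt && python3 -m jog rows.txt >/dev/null; echo '{"sx": [0,0],"sy": [0,0],"sz": [0,0],"wx": [0,0],"wy": [0,0],"wz": [-0.0073,-0.0073],"jaw": [0,0]}' > rows.txt && python3 -m jog rows.txt ; python3 - <<'E'
from h import *
import pickle
ci,_=pickle.load(open("w2.pkl","rb"))
# mill pose: corner screws in w2 (view crop scale 2.5,+100): deck corners
P=[(104,84),(307,104),(100,212),(286,229)]
W=np.array([onz(ci,(100+x/2.5,y/2.5),.118)[:2] for x,y in P]);print(W,W.mean(0))
s=bot.state();q=s["tool_rot"];R=Ro.from_quat([q[1],q[2],q[3],q[0]]).as_matrix();print(s["position"],s["joint_pos"]);print(R.round(3))
print(np.arctan2(W[0]-W[1],1)[:0],[np.arctan2(-(a-b)[0],(a-b)[1]) for a,b in((W[0],W[1]),(W[2],W[3]))])
E
```

```text
clock: 9.18
position: [0.5775, -0.015, 0.2227]
tool_rot: [-0.002, 0.743, 0.669, -0.002]
force: [-0.8, -0.1, -1.4]
finger_gap: 0.522
finger_force: 30.0
[[ 0.6747743   0.00953562]
 [ 0.66662743 -0.08233911]
 [ 0.61950662  0.01648433]
 [ 0.61202907 -0.07099544]] [ 0.64323435 -0.03182865]
[ 0.57746996 -0.01503546  0.22267625] [-4.56947693e-02  3.22035389e-01  1.53864951e+00 -4.39362345e-04
  1.28730471e+00  5.99185067e-02]
[[ 0.105  0.994 -0.006]
 [ 0.994 -0.105 -0.   ]
 [-0.001 -0.006 -1.   ]]
[] [np.float64(-0.08844240772166917), np.float64(-0.08527020556830713)]
```

Scaled: 0.055 m / 0.4 = 0.1375, 0.045 m / 0.4 = 0.1125, 0.38 rad / 6.2832 = 0.0605.

```bash
echo '{"sx": [0,0,0,0,0,0,0,0],"sy": [0,0,0,0,0,0,0,0],"sz": [0,-0.0125,0,0.0375,0.075,0.1125,0.1375,0.1375],"wx": [0,0,0,0,0,0,0,0],"wy": [0.008,0.0175,0.0271,0.0366,0.0462,0.0541,0.0605,0.0605],"wz": [0,0,0,0,0,0,0,0],"jaw": [0,0,0,0,0,0,0,0]}' > rows.txt && python3 -m jog rows.txt ; python3 - <<'E'
from h import *
import pickle
np.set_printoptions(precision=4,suppress=True)
ci,_=pickle.load(open("w2.pkl","rb"))
P=[(104,84),(307,104),(100,212),(286,229)]
W=np.array([onz(ci,(100+x/1.25,y/1.25),.118)[:2] for x,y in P]);print(W,W.mean(0))
print([np.arctan2(-(a-b)[0],(a-b)[1]) for a,b in((W[0],W[1]),(W[2],W[3]))])
s=bot.state();print(s["position"],s["joint_pos"])
q=s["tool_rot"];R=Ro.from_quat([q[1],q[2],q[3],q[0]]).as_matrix()
print("lip",R@[-.0697,0,-.0133]+s["position"])
c="side";im=bot.grab_frame(c);cv2.imwrite("pics/s1.png",im)
cs=bot.camera_info(c)
for m in bot.mark_of("mill_funnel",c):print(m, onz(cs,m["pixel"],.118))
cv2.imwrite("pics/s1c.png",cv2.resize(im[100:260,180:380],(800,640))[:600])
E
```

```text
clock: 9.85
position: [0.5761, -0.016, 0.1657]
tool_rot: [-0.13, 0.732, 0.655, 0.137]
force: [0.4, 0.6, -1.5]
finger_gap: 0.525
finger_force: 30.0
[[ 0.6391 -0.0356]
 [ 0.6218 -0.2258]
 [ 0.5177 -0.0245]
 [ 0.5005 -0.2135]] [ 0.5698 -0.1249]
[np.float64(-0.09051470340134203), np.float64(-0.09124306820723982)]
[ 0.5761 -0.016   0.1657] [-0.2628  0.3853  1.6555  0.4027  1.2013 -0.3175]
lip [ 0.5683 -0.0852  0.1522]
{'pixel': [263.0, 188.0], 'confidence': 0.65} [ 0.5761 -0.1076  0.118 ]
```

View pics/s1c.png

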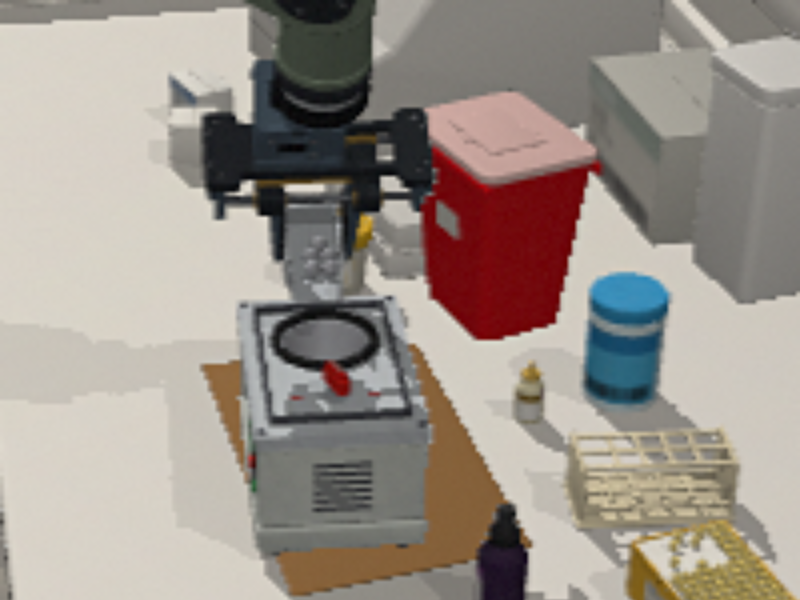

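The side view shows the scoop, pitched slightly, with its lip at about the funnel's far edge: lip (322,290), funnel (325,338). All the balls are still in it. Now I'll pour with the lip held fixed.

Units first: shifts go in shares of 0.4 m and turns go in shares of 2 pi rad. So -0.0114 m / 0.4 = -0.0285, -0.0104 m / 0.4 = -0.026, 0.48 rad / 6.2832 = 0.0764.

```bash
echo '{"sx": [0.0025,-0.01,-0.015,-0.021,-0.0225,-0.0235,-0.026,-0.0285],"sy": [0.005,0.01,0.01,0.01,0.01,0.01,0.01,0.01],"sz": [-0.01,0.009,0.0125,0.018,0.0075,-0.003,-0.0135,-0.0238],"wx": [0,0,0,0,0,0,0,0],"wy": [0.0095,0.0191,0.0286,0.0382,0.0477,0.0573,0.0668,0.0764],"wz": [0,0,0,0,0,0,0,0],"jaw": [0,0,0,0,0,0,0,0]}' > rows.txt && python3 -m jog rows.txt; echo '{"sx": [0.0015,0.0028,0.003,0.003,0.003,0.003,0.003,0.003],"sy": [0,0,0,0,0,0,0,0],"sz": [-0.01,-0.021,-0.0318,-0.0425,-0.0425,-0.0425,-0.0425,-0.0425],"wx": [0,0,0,0,0,0,0,0],"wy": [0.0095,0.0191,0.0286,0.0382,0.0382,0.0382,0.0382,0.0382],"wz": [0,0,0,0,0,0,0,0],"jaw": [0,0,0,0,0,0,0,0]}' > rows.txt && python3 -m jog rows.txt; python3 - <<'E'
from h import *
np.set_printoptions(precision=4,suppress=True)
s=bot.state();print(s["position"],s["joint_pos"])
q=s["tool_rot"];R=Ro.from_quat([q[1],q[2],q[3],q[0]]).as_matrix()
print("lip",R@[-.0697,0,-.0133]+s["position"])
for c in("side","scene"):
    im=bot.grab_frame(c);cv2.imwrite(f"pics/{c}2.png",im)
    for i in range(1): print(c,[(np.round(m["pixel"]),round(m["confidence"],2)) for m in bot.mark_of("ball_0_center",c)])
E
```

```text
clock: 10.62
position: [0.5823, -0.029, 0.1766]
tool_rot: [-0.278, 0.675, 0.608, 0.311]
force: [-0.7, 1.2, -1.5]
finger_gap: 0.524
finger_force: 30.0
clock: 11.28
position: [0.5806, -0.0405, 0.1883]
tool_rot: [-0.349, 0.634, 0.571, 0.388]
force: [-0.2, 0.2, -1.8]
finger_gap: 0.526
finger_force: 30.0
[ 0.5806 -0.0405  0.1883] [-0.5691  0.6092  1.6504  0.9214  1.5887 -0.8101]
lip [ 0.5762 -0.0838  0.1323]
side []
scene []
```

Scaled: 0.099 m / 0.4 = 0.2475, 0.09 m / 0.4 = 0.225, -0.96 rad / 6.2832 = -0.1528.

```bash
echo '{"sx": [0.045,0.09,0.1338,0.1565,0.1793,0.2025,0.225,0.2475],"sy": [0,0,0,0,0,0,0,0],"sz": [-0.0225,-0.045,-0.0675,-0.0235,0.021,0.065,0.11,0.155],"wx": [0,0,0,0,0,0,0,0],"wy": [-0.0191,-0.0382,-0.0573,-0.0764,-0.0955,-0.1146,-0.1337,-0.1528],"wz": [0,0,0,0,0,0,0,0],"jaw": [0,0,0,0,0,0,0,0]}' > rows.txt && python3 -m jog rows.txt; echo '{"sx": [0.0375,0.075,0.1125,0.15,0.1925,0.1925,0.1925],"sy": [-0.0625,-0.125,-0.2,-0.275,-0.3475,-0.3475,-0.3475],"sz": [0.005,0.01,0.015,0.02,0.025,0.025,0.025],"wx": [0,0,0,0,0,0,0],"wy": [-0.0159,-0.0223,-0.0223,-0.0223,-0.0223,-0.0223,-0.0223],"wz": [0,0,0,0,0,0,0],"jaw": [0,0,0,0,0,0,0]}' > rows.txt && python3 -m jog rows.txt; python3 -c "
from h import *
print(bot.state()['position'],bot.state()['tool_rot'])
im=bot.grab_frame('wrist');cv2.imwrite('pics/w5.png',im)
s=bot.grab_frame('side');cv2.imwrite('pics/side3.png',s)
cv2.imwrite('pics/w5s.png',np.hstack([cv2.resize(im,(400,300)),cv2.resize(s[110:260,180:380],(400,300))]))"
```

```text
clock: 12.15
position: [0.5909, 0.0593, 0.2497]
tool_rot: [-0.044, 0.742, 0.667, 0.052]
force: [0.2, -0.8, -1.2]
finger_gap: 0.521
finger_force: 30.0
clock: 12.73
position: [0.4595, 0.1514, 0.2491]
tool_rot: [-0.0, 0.743, 0.67, 0.0]
force: [0.0, 0.4, -0.4]
finger_gap: 0.524
finger_force: 30.0
[0.45947589 0.15137445 0.24907814] [-3.02201664e-05  7.42692654e-01  6.69632379e-01  3.13032714e-04]
```

View pics/w5s.png

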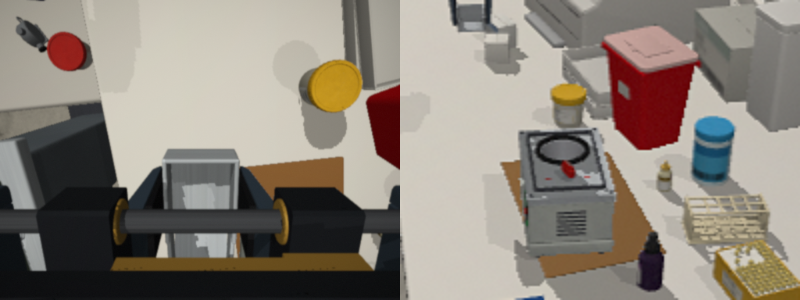

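The scoop is seen empty in the wrist view, and the deck is clear of stray balls. I'll set the scoop down and then go over the mill.

Scaled: 0.241 m / 0.4 = 0.6025, 0.15 m / 0.4 = 0.375.

```bash
echo '{"sx": [0,0,0,0,0,0,0,0],"sy": [0,0,0,0,0,0,0,0],"sz": [0.075,0.175,0.275,0.375,0.475,0.555,0.5925,0.6025],"wx": [0,0,0,0,0,0,0,0],"wy": [0,0,0,0,0,0,0,0],"wz": [0,0,0,0,0,0,0,0],"jaw": [0,0,0,0,0,0,0,0]}' > rows.txt && python3 -m jog rows.txt; echo '{"sx": [0,0,0,0,0,0],"sy": [0,0,0,0,0,0],"sz": [0.0025,0.0025,0.0025,0.0025,0.0025,0.0025],"wx": [0,0,0,0,0,0],"wy": [0,0,0,0,0,0],"wz": [0,0,0,0,0,0],"jaw": [0,0.8,0.8,0.8,0.8,0.8]}' > rows.txt && python3 -m jog rows.txt; echo '{"sx": [0,0,0,0,0,0,0,0],"sy": [0,0,0,0,0,0,0,0],"sz": [-0.075,-0.175,-0.275,-0.375,-0.475,-0.575,-0.625,-0.625],"wx": [0,0,0,0,0,0,0,0],"wy": [0,0,0,0,0,0,0,0],"wz": [0,0,0,0,0,0,0,0],"jaw": [0.8,0.8,0.8,0.8,0.8,0.8,0.8,0.8]}' > rows.txt && python3 -m jog rows.txt
```

```text
clock: 13.5
position: [0.4593, 0.1487, 0.0056]
tool_rot: [-0.002, 0.744, 0.668, -0.004]
force: [-10.6, -3.2, 36.7]
finger_gap: 0.522
finger_force: 30.1
clock: 14.0
position: [0.4615, 0.1503, 0.0067]
tool_rot: [0.0, 0.744, 0.669, 0.0]
force: [-0.6, -0.2, -0.1]
finger_gap: 0.798
finger_force: 0.0
clock: 14.67
position: [0.4636, 0.1512, 0.2622]
tool_rot: [0.003, 0.744, 0.669, 0.005]
force: [1.1, 0.7, 0.5]
finger_gap: 0.798
finger_force: 0.0
```

Scaled: -0.282 m / 0.4 = -0.705, 0.04 m / 0.4 = 0.1.

```bash
echo '{"sx": [-0.05,-0.1375,-0.23,-0.325,-0.42,-0.515,-0.61,-0.705],"sy": [0.02,0.06,0.1,0.1425,0.1825,0.225,0.265,0.3075],"sz": [-0.05,-0.085,-0.085,-0.085,-0.085,-0.085,-0.085,-0.085],"wx": [0,0,0,0,0,0,0,0],"wy": [0,0,0,0,0,0,0,0],"wz": [0,0,0,0,0,0,0,0],"jaw": [0.8,0.8,0.8,0.8,0.8,0.8,0.8,0.8]}' > rows.txt && python3 -m jog rows.txt >/dev/null; echo '{"sx": [-0.09,-0.145,-0.145,-0.145,-0.145,-0.145],"sy": [0.04,0.0638,0.0638,0.0638,0.0638,0.0638],"sz": [-0.0125,-0.015,-0.015,-0.015,-0.015,-0.015],"wx": [0,0,0,0,0,0],"wy": [0,0,0,0,0,0],"wz": [-0.0191,-0.0382,-0.0573,-0.0748,-0.0748,-0.0748],"jaw": [0.8,0.8,0.8,0.8,0.8,0.8]}' > rows.txt && python3 -m jog rows.txt; python3 look.py w6 fastener_grip mill_seat mill_funnel ball_0_center; python3 - <<'E'
from h import *
import pickle
np.set_printoptions(precision=4,suppress=True)
print(bot.state()["position"],bot.state()["joint_pos"])
ci,o=pickle.load(open("w6.pkl","rb"));im=cv2.imread("pics/w6.png");hsv=cv2.cvtColor(im,cv2.COLOR_BGR2HSV)
m=(((hsv[...,0]<8)|(hsv[...,0]>172))&(hsv[...,1]>130)&(hsv[...,2]>70)).astype(np.uint8)
n,l,st,ce=cv2.connectedComponentsWithStats(m)
for i in range(1,n):
    if st[i,4]>8:
        k=np.argwhere(l==i)[:,::-1].astype(float)
        for z in ((.118,) if st[i,4]<60 else (.140,)):
            w=np.array([onz(ci,p,z)[:2] for p in k]);u=np.linalg.eigh(np.cov(w.T))[1][:,1]
            print(st[i],ce[i],z,w.mean(0),"dir",np.arctan2(u[1],u[0]))
cv2.imwrite("pics/w6c.png",cv2.resize(im[:300],(800,468)))
g=lambda t,n:[x for x in pickle.load(open(t+".pkl","rb"))[1] if x[0]==n][0][1]
c2,_=pickle.load(open("w2.pkl","rb"))
try: print("fastener tri",tri([(c2,g("w2","fastener_grip")),(ci,g("w6","fastener_grip"))]))
except Exception as e:print(e)
E
```

```text
clock: 15.83
position: [0.5723, -0.2033, 0.2953]
tool_rot: [-0.001, 0.569, 0.823, -0.0]
force: [0.6, -0.1, -0.5]
finger_gap: 0.801
finger_force: 0.0
fastener_grip [262.  146.9] 0.87 [ 0.5661 -0.1721]
mill_seat [279.9 100.9] 0.68 [ 0.5675 -0.1246]
mill_seat [283.2  71.5] 0.51 [ 0.5602 -0.0975]
mill_funnel [295.7  74.4] 0.61 [ 0.5728 -0.0956]
ball_0_center [245.5 314.5] 0.67 [ 0.6465 -0.4521]
ball_0_center [287.5  71.4] 0.54 [ 0.5703 -0.0836]
[ 0.5726 -0.203   0.2965] [-0.3596  0.3359  1.3354 -0.0001  1.4703 -0.7232]
[231 132   7   4  13] [234.2308 133.3846] 0.118 [ 0.5353 -0.1714] dir 3.0558908360395547
[255 134  12  29 223] [260.2915 147.4484] 0.14 [ 0.5645 -0.1728] dir 1.8307258089082956
[283 157   7   4  13] [285.7692 158.6154] 0.118 [ 0.5951 -0.177 ] dir 3.053461558358157
[234 326   6   3  14] [236.6429 327.2857] 0.118 [ 0.6171 -0.3919] dir -2.667940942598349
fastener tri (array([ 0.5663, -0.1742,  0.1393]), [0.0025145288904404994, 0.0025145288904404274])
```

View pics/w6c.png

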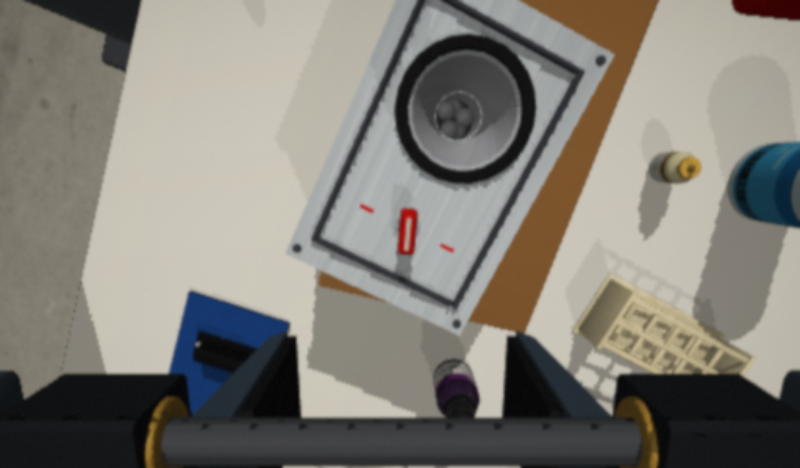

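The balls are visible in the jar at crop (457,113). The wing is at (408,232), with the red marks at (366,208) and (447,248). The wing direction is 1.83 rad in world, a fastener angle of about 0.35, so it needs a turn of about +1.22.

Scaled: 0.1725 m / 0.4 = 0.4313, 0.03 m / 0.4 = 0.075, 0.1 rad / 6.2832 = 0.0159.

```bash
echo '{"sx": [0.025,0.05,0.075,0.075,0.075,0.075,0.075,0.075],"sy": [0.0025,0.005,0.0075,0.0075,0.0075,0.0075,0.0075,0.0075],"sz": [0.05,0.1375,0.225,0.3125,0.375,0.4125,0.4313,0.4313],"wx": [0,0,0,0,0,0,0,0],"wy": [0,0,0,0,0,0,0,0],"wz": [0.008,0.0159,0.0159,0.0159,0.0159,0.0159,0.0159,0.0159],"jaw": [0.4,0.4,0.4,0.4,0.4,0.4,0.4,0.4]}' > rows.txt && python3 -m jog rows.txt; echo '{"sx": [0,0,0,0,0,0],"sy": [0,0,0,0,0,0],"sz": [0,0,0,0,0,0],"wx": [0,0,0,0,0,0],"wy": [0,0,0,0,0,0],"wz": [0,0,0,0,0,0],"jaw": [0,0,0,0,0,0]}' > rows.txt && python3 -m jog rows.txt
```

```text
clock: 16.75
position: [0.5639, -0.1738, 0.1224]
tool_rot: [-0.001, 0.608, 0.794, -0.001]
force: [0.9, -0.6, 0.2]
finger_gap: 0.403
finger_force: 0.0
clock: 17.25
position: [0.5652, -0.1746, 0.1251]
tool_rot: [0.001, 0.608, 0.794, 0.0]
force: [-0.7, -0.3, 5.4]
finger_gap: 0.118
finger_force: 30.0
```

Scaled: -0.88 rad / 6.2832 = -0.1401.

```bash
echo '{"sx": [0,0,0,0,0,0,0,0],"sy": [0,0,0,0,0,0,0,0],"sz": [0,0,0,0,0,0,0,0],"wx": [0,0,0,0,0,0,0,0],"wy": [0,0,0,0,0,0,0,0],"wz": [-0.0175,-0.035,-0.0525,-0.07,-0.0875,-0.105,-0.1225,-0.1401],"jaw": [0,0,0,0,0,0,0,0]}' > rows.txt && python3 -m jog rows.txt; echo '{"sx": [0,0,0,0,0,0],"sy": [0,0,0,0,0,0],"sz": [0,0,0,0,0,0],"wx": [0,0,0,0,0,0],"wy": [0,0,0,0,0,0],"wz": [-0.0175,-0.035,-0.0477,-0.0549,-0.0549,-0.0549],"jaw": [0,0,0,0,0,0]}' > rows.txt && python3 -m jog rows.txt;python3 -c "
from h import *
s=bot.state();q=s['tool_rot'];print(2*np.arctan2(q[2],q[1]),s['ft_torque'],s['force'],s['position'],s['finger_gap'])"
```

```text
clock: 17.92
position: [0.5656, -0.1742, 0.1252]
tool_rot: [0.001, 0.209, 0.978, 0.0]
force: [0.1, 1.0, 4.8]
finger_gap: 0.12
finger_force: 30.0
clock: 18.42
position: [0.5656, -0.174, 0.1252]
tool_rot: [0.001, 0.042, 0.999, 0.0]
force: [-0.5, 2.5, 5.8]
finger_gap: 0.115
finger_force: 30.0
3.0577525223181214 [ 0.41434448 -0.03967703 -0.30750394] [-0.46567133  2.53777907  5.75494361] [ 0.56562965 -0.1740189   0.1251866 ] 0.11533072110155676
```

Scaled: -0.18 m / 0.4 = -0.45, -0.15 m / 0.4 = -0.375, 0.02 rad / 6.2832 = 0.0032.

```bash
echo '{"sx": [0,0,0,0,0,0,0,0],"sy": [0,0,0,0,0,0,0,0],"sz": [0,0,0,-0.075,-0.175,-0.275,-0.375,-0.45],"wx": [0,0,0,0,0,0,0,0],"wy": [0,0,0,0,0,0,0,0],"wz": [-0.0008,0.0016,0.0032,0.0032,0.0032,0.0032,0.0032,0.0032],"jaw": [0.3,0.3,0.3,0.3,0.4,0.5,0.6,0.6]}' > rows.txt && python3 -m jog rows.txt >/dev/null; echo '{"sx": [0,0,0],"sy": [0,0,0],"sz": [-0.025,-0.025,-0.025],"wx": [0,0,0],"wy": [0,0,0],"wz": [0,0,0],"jaw": [0.7,0.7,0.7]}' > rows.txt && python3 -m jog rows.txt ; python3 look.py w7 fastener_grip mill_seat mill_funnel; cat > red.py <<'E'
import sys,pickle
from h import *
np.set_printoptions(precision=4,suppress=True)
t=sys.argv[1];ci,o=pickle.load(open(t+".pkl","rb"));hsv=cv2.cvtColor(cv2.imread(f"pics/{t}.png"),cv2.COLOR_BGR2HSV)
m=(((hsv[...,0]<8)|(hsv[...,0]>172))&(hsv[...,1]>130)&(hsv[...,2]>70)).astype(np.uint8)
n,l,st,ce=cv2.connectedComponentsWithStats(m)
for i in range(1,n):
    if 8<st[i,4]<2000:
        k=np.argwhere(l==i)[:,::-1].astype(float);z=.118 if st[i,4]<60 else .140
        w=np.array([onz(ci,p,z)[:2] for p in k]);u=np.linalg.eigh(np.cov(w.T))[1][:,1]
        print(st[i],ce[i],z,w.mean(0),"dir",np.arctan2(u[1],u[0]))
E
python3 red.py w7; echo '{"sx": [0.025,0.05,0.075,0.1,0.125,0.1625,0.1925,0.1925],"sy": [-0.075,-0.15,-0.2375,-0.325,-0.4125,-0.4875,-0.525,-0.5325],"sz": [0,0.025,0.05,0.075,0.1125,0.175,0.25,0.3],"wx": [0,0,0,0,0,0,0,0],"wy": [0,0,0,0,0,0,0,0],"wz": [0,0,0,0,0,0,0,0],"jaw": [0.7,0.7,0.7,0.7,0.7,0.7,0.7,0.7]}' > rows.txt && python3 -m jog rows.txt>/dev/null;  echo '{"sx": [0,0],"sy": [0,0],"sz": [0,0],"wx": [0,0],"wy": [0,0],"wz": [0,0],"jaw": [0.7,0.7]}' > rows.txt && python3 -m jog rows.txt; python3 look.py w8 cover cover_handle cover_slot; python3 - <<'E'
from h import *
import pickle
np.set_printoptions(precision=4,suppress=True)
ci,o=pickle.load(open("w8.pkl","rb"));im=cv2.imread("pics/w8.png");hsv=cv2.cvtColor(im,cv2.COLOR_BGR2HSV)
m=((hsv[...,0]>100)&(hsv[...,0]<130)&(hsv[...,1]>130)).astype(np.uint8)
m[250:]=0
m=cv2.morphologyEx(m,cv2.MORPH_OPEN,np.ones((3,3)))
for k in cv2.findContours(m,0,2)[0]:
    if cv2.contourArea(k)>1500:
        w=np.array([onz(ci,p[0],.006)[:2] for p in k.astype(float)],np.float32);r=cv2.minAreaRect(w);print(cv2.boundingRect(k),r)
g=lambda n:[x[1] for x in o if x[0]==n]
c1=bot.camera_info("side")
print(bot.state()["position"],bot.state()["joint_pos"])
cv2.imwrite("pics/w8c.png",cv2.resize(im[:250],(800,390)))
E
```

```text
clock: 19.33
position: [0.5644, -0.1742, 0.3129]
tool_rot: [-0.001, 0.051, 0.999, 0.0]
force: [-0.5, -0.0, -0.8]
finger_gap: 0.698
finger_force: 0.0
fastener_grip [257.3 175.1] 0.6 [ 0.5656 -0.1737]
fastener_grip [328.3 171.9] 0.57 [ 0.5698 -0.098 ]
mill_seat [300.1 170.3] 0.78 [ 0.569  -0.1258]
mill_seat [324.  155.5] 0.4 [ 0.555  -0.0983]
mill_seat [257.5 175.9] 0.24 [ 0.5705 -0.1739]
mill_funnel [328.5 169.6] 0.8 [ 0.5714 -0.0941]
[252 161  10  27 191] [256.7801 173.0995] 0.14 [ 0.5625 -0.1739] dir 3.0536330229588655
[ 62 222   8   7  44] [ 65.5 225. ] 0.118 [ 0.6062 -0.4042] dir 2.057300120716308
[462 236  39  29 619] [484.6527 247.7286] 0.14 [0.674  0.0725] dir 0.9441730887263803
clock: 20.37
position: [0.4659, -0.3779, 0.1924]
tool_rot: [-0.001, 0.051, 0.999, 0.001]
force: [-0.4, -0.5, -0.0]
finger_gap: 0.704
finger_force: 0.0
cover [ 90.5 174.7] 0.88 [ 0.4504 -0.5624]
cover [245.7 162.3] 0.66 [ 0.4544 -0.3885]
cover_handle [273.  166.7] 0.85 [ 0.4572 -0.3598]
cover_handle [104.3 181.3] 0.81 [ 0.4545 -0.536 ]
cover_slot [203.2 165.4] 0.77 [ 0.453  -0.4358]
cover_slot [ 57.2 169.3] 0.73 [ 0.4406 -0.5977]
(40, 140, 98, 70) ((0.4503094255924225, -0.5621488094329834), (0.10287561267614365, 0.06244928762316704), 72.67932891845703)
(167, 110, 152, 103) ((0.45432764291763306, -0.389687180519104), (0.0943741574883461, 0.15401767194271088), 1.6208184957504272)
[ 0.4678 -0.3783  0.1957] [-0.6992  0.3713  1.5332  0.0001  1.2338 -2.1694]
```

View pics/w8c.png

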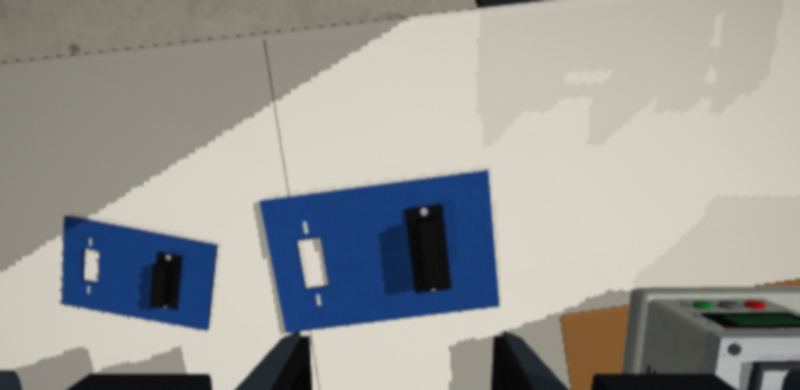

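The view shows both covers. The big one is centred at crop (385,253), with its handle at (427,248) and slot at (313,263). It measures 94x154 mm, at (0.454,-0.389), with yaw +0.028. The wing is now along the marks (dir 3.054). Next I'll grip the handle.

Scaled: 0.1825 m / 0.4 = 0.4563, 0.02 m / 0.4 = 0.05, -0.13 rad / 6.2832 = -0.0207.

```bash
echo '{"sx": [0.01,0.025,0.0383,0.0383,0.0383,0.0383,0.0383,0.0383],"sy": [0.0125,0.025,0.0463,0.0463,0.0463,0.0463,0.0463,0.0463],"sz": [0.05,0.1375,0.225,0.3125,0.375,0.425,0.45,0.4563],"wx": [0,0,0,0,0,0,0,0],"wy": [0,0,0,0,0,0,0,0],"wz": [-0.0111,-0.0207,-0.0207,-0.0207,-0.0207,-0.0207,-0.0207,-0.0207],"jaw": [0.6,0.6,0.6,0.6,0.6,0.6,0.6,0.6]}' > rows.txt && python3 -m jog rows.txt ; echo '{"sx": [0,0],"sy": [0,0],"sz": [0,0],"wx": [0,0],"wy": [0,0],"wz": [0,0],"jaw": [0.6,0.6]}' > rows.txt && python3 -m jog rows.txt; echo '{"sx": [0,0,0,0,0,0,0,0],"sy": [0,0,0,0,0,0,0,0],"sz": [0,0,0,0,0,0,0,0],"wx": [0,0,0,0,0,0,0,0],"wy": [0,0,0,0,0,0,0,0],"wz": [0,0,0,0,0,0,0,0],"jaw": [0,0,0,0,0,0,0,0]}' > rows.txt && python3 -m jog rows.txt
```

```text
clock: 21.23
position: [0.4534, -0.3578, 0.0107]
tool_rot: [-0.001, -0.015, 1.0, 0.0]
force: [0.6, 1.1, 0.6]
finger_gap: 0.603
finger_force: 0.0
clock: 21.4
position: [0.4545, -0.3592, 0.0131]
tool_rot: [0.001, -0.014, 1.0, -0.001]
force: [0.0, -0.7, 0.0]
finger_gap: 0.604
finger_force: 0.0
clock: 22.07
position: [0.4532, -0.3583, 0.0116]
tool_rot: [-0.0, -0.014, 1.0, 0.0]
force: [0.8, 0.5, 1.1]
finger_gap: 0.147
finger_force: 30.0
```

```bash
echo '{"sx": [0,0,0,0,0,0,0,0],"sy": [0,0,0,0,0,0,0,0],"sz": [-0.025,-0.075,-0.15,-0.2375,-0.325,-0.4125,-0.475,-0.5],"wx": [0,0,0,0,0,0,0,0],"wy": [0,0,0,0,0,0,0,0],"wz": [0,0,0,0,0,0,0,0],"jaw": [0,0,0,0,0,0,0,0]}' > rows.txt && python3 -m jog rows.txt; echo '{"sx": [0,0,0],"sy": [0,0,0],"sz": [0,0,0],"wx": [0,0,0],"wy": [0,0,0],"wz": [0,0,0],"jaw": [0,0,0]}' > rows.txt && python3 -m jog rows.txt; python3 look.py w9 cover cover_slot cover_handle; python3 - <<'E'
from h import *
import pickle
np.set_printoptions(precision=4,suppress=True)
s=bot.state();q=s["tool_rot"];R=Ro.from_quat([q[1],q[2],q[3],q[0]]).as_matrix();p=s["position"];print(p,s["force"],R)
ci,o=pickle.load(open("w9.pkl","rb"));im=cv2.imread("pics/w9.png");hsv=cv2.cvtColor(im,cv2.COLOR_BGR2HSV)
zt=p[2]-.0055
for n,px,c in o:
    if n!="cover":print(n,px,R.T@(onz(ci,px,zt-.006 if n=="cover_slot" else zt+.02)-p))
m=((hsv[...,0]>100)&(hsv[...,0]<130)&(hsv[...,1]>130)).astype(np.uint8)
for k in cv2.findContours(m,0,2)[0]:
    if cv2.contourArea(k)>800:
        h=cv2.approxPolyDP(cv2.convexHull(k),3,True)[:,0].astype(float);print(h.tolist());print(np.array([R.T@(onz(ci,x,zt)-p) for x in h])[:,:2])
cv2.imwrite("pics/w9c.png",cv2.resize(im[:],(640,480)))
E
```

```text
clock: 22.73
position: [0.4545, -0.3596, 0.2163]
tool_rot: [0.003, -0.014, 1.0, -0.003]
force: [1.4, 0.5, -2.3]
finger_gap: 0.151
finger_force: 30.0
clock: 22.98
position: [0.4521, -0.3575, 0.2091]
tool_rot: [-0.002, -0.014, 1.0, 0.002]
force: [0.4, 0.4, -3.5]
finger_gap: 0.148
finger_force: 30.0
cover [206.  237.2] 0.72 [ 0.5397 -0.4169]
cover [ 79.4 161.1] 0.71 [ 0.4489 -0.5618]
cover_slot [ 47.2 153.8] 0.8 [ 0.4414 -0.5977]
cover_slot [117.8 231.5] 0.65 [ 0.5351 -0.5248]
cover_handle [255.  255.9] 0.71 [ 0.5505 -0.3562]
[ 0.4527 -0.358   0.2098] [ 0.1466 -0.1001 -2.1911] [[-0.9996 -0.0282 -0.0025]
 [-0.0282  0.9996  0.002 ]
 [ 0.0024  0.002  -1.    ]]
cover_slot [47.2, 153.8] [ 0.0484 -0.1142  0.0114]
cover_slot [117.8, 231.5] [ 0.0027 -0.0807  0.0113]
cover_handle [255.0, 255.9] [-0.0002 -0.0004 -0.0145]
[[35.0, 125.0], [340.0, 155.0], [335.0, 240.0], [123.0, 267.0], [72.0, 267.0], [28.0, 174.0]]
[[ 0.0643 -0.1142]
 [ 0.0486  0.0447]
 [-0.0002  0.0451]
 [-0.017  -0.0775]
 [-0.017  -0.1072]
 [ 0.0384 -0.1226]]
```

View pics/w9c.png

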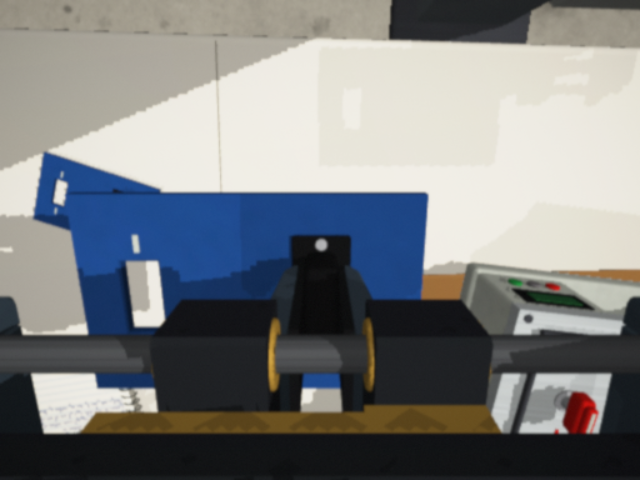

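Held and level: the plate's far edge is at row 193 and straight, and the slot is at (146,293). In the tool frame the cover is offset by about 1 mm. Now I'll carry it over the mill.

Scaled: 0.197 m / 0.4 = 0.4925, -0.096 m / 0.4 = -0.24.

```bash
echo '{"sx": [-0.015,-0.045,-0.08,-0.1175,-0.155,-0.19,-0.2175,-0.24],"sy": [0.03,0.0925,0.165,0.24,0.315,0.39,0.45,0.4925],"sz": [-0.025,-0.05,-0.05,-0.05,-0.05,-0.05,-0.05,-0.05],"wx": [0,0,0,0,0,0,0,0],"wy": [0,0,0,0,0,0,0,0],"wz": [0,0,0,0,0,0,0,0],"jaw": [0,0,0,0,0,0,0,0]}' > rows.txt && python3 -m jog rows.txt >/dev/null; echo '{"sx": [-0.025,-0.05,-0.07,-0.0813,-0.0813,-0.0813],"sy": [0.05,0.1,0.1425,0.1645,0.1645,0.1645],"sz": [0,0,0,0,0,0],"wx": [0,0,0,0,0,0],"wy": [0,0,0,0,0,0],"wz": [0.0048,0.0095,0.0159,0.0186,0.0186,0.0186],"jaw": [0,0,0,0,0,0]}' > rows.txt && python3 -m jog rows.txt; echo '{"sx": [0,0,0,0,0],"sy": [0,0,0,0,0],"sz": [0.05,0.075,0.0875,0.0875,0.0875],"wx": [0,0,0,0,0],"wy": [0,0,0,0,0],"wz": [0,0,0,0,0],"jaw": [0,0,0,0,0]}' > rows.txt && python3 -m jog rows.txt; python3 look.py w10 cover_slot cover_handle fastener_grip; python3 - <<'E'
from h import *
np.set_printoptions(precision=4,suppress=True)
for i in range(1):
    s=bot.state();q=s["tool_rot"];print(s["position"],2*np.arctan2(q[2],q[1])-np.pi,s["joint_pos"])
im=cv2.imread("pics/w10.png");cv2.imwrite("pics/w10c.png",cv2.resize(im[60:300],(800,375)))
E
```

```text
clock: 24.35
position: [0.5743, -0.0914, 0.2315]
tool_rot: [-0.0, 0.043, 0.999, -0.0]
force: [0.1, -0.5, -2.4]
finger_gap: 0.155
finger_force: 30.0
clock: 24.77
position: [0.5741, -0.0926, 0.1965]
tool_rot: [-0.0, 0.045, 0.999, -0.0]
force: [0.9, -0.3, -2.3]
finger_gap: 0.149
finger_force: 30.0
cover_slot [118.6 232.9] 0.84 [ 0.6351 -0.2628]
cover_handle [256.2 256.1] 0.85 [ 0.6669 -0.1015]
[ 0.5747 -0.0924  0.1973] -0.088980802922356 [-0.1791  0.3406  1.5763 -0.0001  1.2232 -1.6608]
```

View pics/w10c.png

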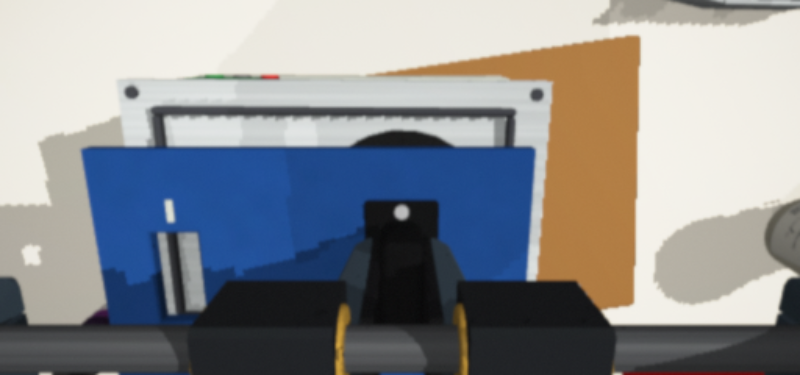

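The view shows the held plate over the mill, with the plate's front corners at crop (83,149) and (535,148) and the frame's outer front corners at (152,108) and (516,110). I'll compare the two.

```bash
python3 - <<'E'
from h import *
import pickle
np.set_printoptions(precision=4,suppress=True)
ci,o=pickle.load(open("w10.pkl","rb"));im=cv2.imread("pics/w10.png").astype(int)
W=lambda x,y,z:onz(ci,(x/1.5625,60+y/1.5625),z)[:2]
def pose(a,b,la,lb):
    d=b-a;l=np.array(lb)-la;th=np.arctan2(d[1],d[0])-np.arctan2(l[1],l[0])
    R=np.array([[np.cos(th),-np.sin(th)],[np.sin(th),np.cos(th)]]);return (a+b)/2-R@((np.array(la)+lb)/2),th,np.linalg.norm(d)
z=.1968-.0055
print("cover",pose(W(83,149,z),W(535,148,z),[-.048,-.078],[-.048,.078]))
print("frame",pose(W(152,108,.124),W(516,110,.124),[-.055,-.085],[-.055,.085]))
print("screws len",pose(W(131,92,.118),W(537,95,.118),[-.06,-.095],[-.06,.095]))
hsv=cv2.cvtColor(im.astype(np.uint8),cv2.COLOR_BGR2HSV)
m=((hsv[...,0]>100)&(hsv[...,0]<130)&(hsv[...,1]>130))
for c in (80,120,160,220,280,320): print(c,np.argmax(m[100:,c])+100, [ (r,int(im[r,c].sum())) for r in range(124,140,1)])
for r in (165,175): x=np.where(m[r])[0];print(r,x.min(),x.max())
E
```

```text
cover (array([ 0.5714, -0.1238]), np.float64(-0.08726864776043186), np.float64(0.15384269648550902))
frame (array([ 0.5709, -0.1237]), np.float64(-0.09493840100506334), np.float64(0.16795214458812613))
screws len (array([ 0.5692, -0.1242]), np.float64(-0.09675943932844966), np.float64(0.19044107193715903))
80 155 [(124, 637), (125, 652), (126, 662), (127, 667), (128, 663), (129, 658), (130, 661), (131, 667), (132, 665), (133, 661), (134, 658), (135, 659), (136, 662), (137, 668), (138, 672), (139, 672)]
120 155 [(124, 617), (125, 611), (126, 598), (127, 503), (128, 341), (129, 248), (130, 226), (131, 215), (132, 220), (133, 348), (134, 527), (135, 623), (136, 654), (137, 667), (138, 675), (139, 677)]
160 155 [(124, 614), (125, 614), (126, 607), (127, 541), (128, 388), (129, 251), (130, 212), (131, 200), (132, 191), (133, 238), (134, 364), (135, 498), (136, 581), (137, 609), (138, 616), (139, 620)]
220 155 [(124, 625), (125, 622), (126, 626), (127, 600), (128, 459), (129, 276), (130, 217), (131, 204), (132, 182), (133, 211), (134, 372), (135, 531), (136, 598), (137, 608), (138, 608), (139, 611)]
280 153 [(124, 626), (125, 625), (126, 629), (127, 604), (128, 486), (129, 308), (130, 224), (131, 207), (132, 190), (133, 185), (134, 263), (135, 364), (136, 452), (137, 549), (138, 603), (139, 617)]
320 154 [(124, 610), (125, 609), (126, 617), (127, 604), (128, 510), (129, 348), (130, 239), (131, 214), (132, 198), (133, 180), (134, 228), (135, 327), (136, 391), (137, 407), (138, 408), (139, 409)]
165 54 340
175 56 340
```

Scaled: 0.046 m / 0.4 = 0.115, 0.037 m / 0.4 = 0.0925, 0.003 rad / 6.2832 = 0.0005.

```bash
echo '{"sx": [0.0018,0.0018,0.0018,0.0018,0.0018,0.0018],"sy": [0,0,0,0,0,0],"sz": [0.0375,0.075,0.0925,0.105,0.115,0.115],"wx": [0,0,0,0,0,0],"wy": [0,0,0,0,0,0],"wz": [0.0005,0.0005,0.0005,0.0005,0.0005,0.0005],"jaw": [0,0,0,0,0,0]}' > rows.txt && python3 -m jog rows.txt; echo '{"sx": [0,0,0,0,0],"sy": [0,0,0,0,0],"sz": [0.01,0.02,0.0275,0.0275,0.0275],"wx": [0,0,0,0,0],"wy": [0,0,0,0,0],"wz": [0,0,0,0,0],"jaw": [0,0,0,0,0]}' > rows.txt && python3 -m jog rows.txt
```

```text
clock: 25.47
position: [0.5735, -0.092, 0.1502]
tool_rot: [-0.0, 0.046, 0.999, -0.0]
force: [-0.9, -0.0, -2.5]
finger_gap: 0.15
finger_force: 30.0
clock: 25.88
position: [0.5735, -0.092, 0.1394]
tool_rot: [-0.0, 0.046, 0.999, -0.0]
force: [-0.7, -0.4, -3.6]
finger_gap: 0.153
finger_force: 30.0
```

Scaled: 0.005 m / 0.4 = 0.0125, 0.004 m / 0.4 = 0.01.

```bash
echo '{"sx": [0,0,0,0],"sy": [0,0,0,0],"sz": [0.005,0.01,0.0125,0.0125],"wx": [0,0,0,0],"wy": [0,0,0,0],"wz": [0,0,0,0],"jaw": [0,0,0,0]}' > rows.txt && python3 -m jog rows.txt; echo '{"sx": [0,0,0,0],"sy": [0,0,0,0],"sz": [0.0038,0.0075,0.0075,0.0075],"wx": [0,0,0,0],"wy": [0,0,0,0],"wz": [0,0,0,0],"jaw": [0,0,0,0]}' > rows.txt && python3 -m jog rows.txt
```

```text
clock: 26.22
position: [0.5736, -0.0921, 0.1346]
tool_rot: [0.0, 0.046, 0.999, -0.0]
force: [0.1, 0.3, -0.0]
finger_gap: 0.154
finger_force: 30.0
clock: 26.55
position: [0.5737, -0.0921, 0.1321]
tool_rot: [0.0, 0.046, 0.999, -0.0]
force: [-1.4, 0.8, 3.2]
finger_gap: 0.153
finger_force: 30.0
```

Scaled: 0.003 m / 0.4 = 0.0075, 0.0015 m / 0.4 = 0.0038.

```bash
echo '{"sx": [0,0,0,0],"sy": [0,0,0,0],"sz": [0.0038,0.0075,0.0075,0.0075],"wx": [0,0,0,0],"wy": [0,0,0,0],"wz": [0,0,0,0],"jaw": [0,0,0,0]}' > rows.txt && python3 -m jog rows.txt; echo '{"sx": [0,0,0,0],"sy": [0,0,0,0],"sz": [0.0025,0.0038,0.0038,0.0038],"wx": [0,0,0,0],"wy": [0,0,0,0],"wz": [0,0,0,0],"jaw": [0,0,0,0]}' > rows.txt && python3 -m jog rows.txt
```

```text
clock: 26.88
position: [0.5737, -0.0921, 0.1299]
tool_rot: [0.001, 0.046, 0.999, -0.0]
force: [-3.2, 1.2, 9.4]
finger_gap: 0.152
finger_force: 30.0
clock: 27.22
position: [0.5737, -0.0921, 0.1298]
tool_rot: [0.001, 0.046, 0.999, -0.0]
force: [-5.2, 0.8, 17.0]
finger_gap: 0.152
finger_force: 30.0
```

Scaled: 0.0007 m / 0.4 = 0.0018.

```bash
echo '{"sx": [0,0,0],"sy": [0,0,0],"sz": [0.0018,0.0018,0.0018],"wx": [0,0,0],"wy": [0,0,0],"wz": [0,0,0],"jaw": [0,0,0]}' > rows.txt && python3 -m jog rows.txt; python3 look.py w11 cover_slot cover_handle; python3 - <<'E'
from h import *
import pickle
np.set_printoptions(precision=4,suppress=True)
ci,_=pickle.load(open("w11.pkl","rb"));im=cv2.imread("pics/w11.png")
hsv=cv2.cvtColor(im,cv2.COLOR_BGR2HSV);m=((hsv[...,0]>100)&(hsv[...,0]<130)&(hsv[...,1]>130))
E=[(c,np.argmax(m[100:,c])+100) for c in (65,80,120,160,220,280,320,335)];print(E)
for r in (165,175): x=np.where(m[r])[0];print(r,x.min(),x.max())
a=m[:250]; b=cv2.imread("pics/w10.png");h2=cv2.cvtColor(b,cv2.COLOR_BGR2HSV);m2=((h2[...,0]>100)&(h2[...,0]<130)&(h2[...,1]>130))[:250]
print("mask diff px",(a^m2).sum(),m2.sum())
red=(((hsv[...,0]<8)|(hsv[...,0]>172))&(hsv[...,1]>130)&(hsv[...,2]>60))[:260,60:180];k=np.argwhere(red);print("red in slot",len(k),k.mean(0)+[0,60] if len(k) else "")
# frame front edge on z=.124 and plate front edge on same z
for n,i in (("plate",E[2][1]),("plate",E[5][1])):print(onz(ci,(120,i),.124))
for c in(120,280):
    col=im[:,c].astype(int).sum(1);print(c,[(r,col[r]) for r in range(138,160)])
for c in("side",):
    bot.grab_frame(c)
    for n in("stain_bottle","timer","specimen_cup","cover"):print(n,[(np.round(x["pixel"]),round(x["confidence"],2)) for x in bot.mark_of(n,c)][:2])
print(bot.state()["force"],bot.state()["position"],bot.state()["tool_rot"])
E
```

```text
clock: 27.47
position: [0.5738, -0.0921, 0.1298]
tool_rot: [0.001, 0.046, 0.999, -0.0]
force: [-7.1, 0.8, 20.5]
finger_gap: 0.151
finger_force: 30.0
cover_slot [113.8 234.8] 0.6 [ 0.6114 -0.2354]
[(65, np.int64(155)), (80, np.int64(155)), (120, np.int64(155)), (160, np.int64(155)), (220, np.int64(155)), (280, np.int64(155)), (320, np.int64(155)), (335, np.int64(155))]
165 53 341
175 54 340
mask diff px 834 20547
red in slot 1175 [232.7974 107.0681]
[ 0.5194 -0.1603  0.124 ]
[ 0.5194 -0.1603  0.124 ]
120 [(138, np.int64(496)), (139, np.int64(321)), (140, np.int64(219)), (141, np.int64(220)), (142, np.int64(228)), (143, np.int64(226)), (144, np.int64(211)), (145, np.int64(192)), (146, np.int64(217)), (147, np.int64(332)), (148, np.int64(431)), (149, np.int64(487)), (150, np.int64(555)), (151, np.int64(596)), (152, np.int64(584)), (153, np.int64(463)), (154, np.int64(287)), (155, np.int64(234)), (156, np.int64(254)), (157, np.int64(263)), (158, np.int64(264)), (159, np.int64(268))]
280 [(138, np.int64(604)), (139, np.int64(478)), (140, np.int64(294)), (141, np.int64(217)), (142, np.int64(214)), (143, np.int64(211)), (144, np.int64(200)), (145, np.int64(174)), (146, np.int64(180)), (147, np.int64(306)), (148, np.int64(488)), (149, np.int64(588)), (150, np.int64(612)), (151, np.int64(613)), (152, np.int64(584)), (153, np.int64(464)), (154, np.int64(287)), (155, np.int64(218)), (156, np.int64(239)), (157, np.int64(246)), (158, np.int64(245)), (159, np.int64(245))]
stain_bottle [(array([303., 251.]), 0.56)]
timer [(array([310., 285.]), 0.94), (array([263., 194.]), 0.73)]
specimen_cup []
cover [(array([254., 326.]), 0.91), (array([262., 192.]), 0.82)]
[-6.8325  0.4511 21.1128] [ 0.5738 -0.0921  0.1298] [ 0.0012  0.0459  0.9989 -0.0002]
```

```bash
python3 -c "
from bench import bot
print(bot.job_done())"
```

```text
the job is handed in; nothing more can be done
None
```

The job is handed in at about 27.5 s: the balls are in the jar, the fastener is turned in line with the red marks, and the cover is seated flat with its slot over the fastener, still held pressed down with about 20 N; no verdict came back.

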